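Set the mixer speed and hold the flask down in the sprung cradle

ROBOT

A 6-joint arm with a two-finger parallel gripper is mounted at the origin on the work surface. World frame = base frame: x ahead of the robot, y to its left, z up, the work surface at z = 0. Lengths are in mm, angles in rad, forces in N, time in s.
With the tool pointing down it reaches from about 250 to 775 mm from the base axis. Payload 4 kg.
Tool frame: the origin (TCP) lies where the fingers leave the gripper's body, on its centre line; the fingertips stand arm.tcp_to_tips ahead of it and the grasp point (between the pads) lies 78 mm ahead of it (arm.tcp_to_tips is the distance from the TCP to the fingertips, in mm); z points along the fingers, y is the line along which they close (so a half turn about z gives the same grasp; the last joint's range is limited). The gripper opens to 94 mm and grips with 3 to 60 N. Pads are 16 mm wide; open, the fingers measure 119 mm over their backs; the gripper's body (75 mm by 177 mm) begins 78 mm behind the grasp point.
Start: joints at [1.21, 0.087, 1.371, -0, 1.684, -0.103], TCP at [140.231, 531.833, 302.706] pointing down, gripper open.
Joint ranges: [-3.1, 3.1], [-0.76, 2.03], [0.27, 2.55], [-1.08, 4.22], [0.17, 2.65], [-2.57, 2.57]. Speed limits (rad/s): [2.79, 2.79, 3.14, 3.14, 3.14, 3.14].

INTERFACE

Orientations are given as a unit quaternion [w, x, y, z].
In Python, from bench import readout, snapshot, camera_model, hand_in, masks_of, arm gives the robot as it stands.
- The arm moves only by the shell command python3 -m pendant 'ROWS' [FORCE]. ROWS is JSON, a list of rows, each a list of 7 numbers: the turn, a rotation vector about the tool's x, y, z in units of 6 degrees (1.0 is 6 degrees), then the shift along the tool's x, y, z in units of 50 cm (1.0 is 50 cm), then the closure, from 0 (fully open) to 1 (shut). In form: [[wx, wy, wz, x, y, z, hand], ...]. A call has 1 to 12 rows; each row shifts and turns the commanded pose from where the row before left it, along the tool's axes as they then stand; what a row does not reach is not made up. A row lasts 1/10 s, in which the tool goes at most 50 mm and 8.59 degrees, less where a joint would pass 70% of its speed; a pose out of reach is approached as far as the arm can. A call with a number of a shift or a turn outside -1 to 1 is refused whole. A call with a gripper value outside its range is refused whole. The fingers move at their own pace and stop on an object; FORCE is the grip in N (left out, the last holds). Time passes only in rows, so rows that do not move let the fingers close. It gives the time, the measured TCP pose, the force, the opening and the grip force at its end, in the units of the state.
- readout.read_state(): the state, without advancing time (a new reading comes with each control period).
- snapshot(name): name is "scene" or "top" or "wrist"; returns the picture (400x640x3 uint8, red, green, blue); there is no depth.
- camera_model(name): a dict with "camera_matrix" (3x3 intrinsics, pixels), "distortion" ([k1, k2, p1, p2, k3] as OpenCV has them; the pictures are not rectified), "R" (3x3) and "t" (3): a world point X has camera coordinates R X + t; the wrist camera has in their place "mount" (4x4, takes a point from camera to tool coordinates, whose origin is the TCP and whose axes are the flange's). Camera axes: x right, y down, z forward; pixel columns grow to the right and rows downward; lengths in mm; the calibration is good to about 2 mm. A picture is of the moment at which its call begins: read the wrist's pose just before it. camera_model takes no time and is no camera call.
- hand_in(): hands the job in; it is judged then, once.
Trained networks look in the newest picture that a camera, given by its name, has taken for a name from the list of things; names that differ only in an ending like _2 or _b are one class to them, and where a whole thing is asked for, a point or a joint stands for the part that bears it (a point fixed in the world has none). Each returns a list of dicts, best first, with "score" (0 to 1); they miss things now and then, are a little off and sometimes report something else, mostly with a low value. They report only what shows in the picture. A call takes as long as a camera call. They do not tell look-alikes from the thing itself.
- masks_of(camera, query): "mask" (400x640 bool, what is visible of it) and "point" ([column, row] in pixels, amid what is visible of it).
The state is a dict: "t": time; "joint_positions": joint angles; "qvel": joint speeds; "joint_efforts": joint torques, N m; "tool_pos": TCP position; "tcp_rot": TCP orientation; "ft_force": force on the tool from outside, world axes, zero at the start; "moment": the same for the moment, N m; "finger_gap": opening from 0.0 (shut) to 1.0 (fully open); "finger_force": force on a finger pad.
Only numpy, scipy, OpenCV 4.12 (cv2) and the standard library are available. Lean on these libraries where they do the work, as an engineer would, in place of code of your own. Each camera call takes 0.05 s, during which the arm holds its last target. There are 200 camera calls.

TASK

Slide the fader on the speed control box along its track until it stands level with the little metal pointer beside the track. Then take the larger of the two round stoppered flasks out of its cork ring, set it upright in the sprung ring cradle on top of the mixing head, press it down until the cradle is at the bottom of its travel, and finish while still gripping the flask and holding it down there, since the mixer only runs while the cradle is pressed. Leave the pointer and everything else on the bench as it is.

Things in the scene. Friction and masses are not known exactly. Their poses are not given: they have to be found in the camera images.
- flask: the larger round flask to be mixed, amber glass, loaded and closed, about 200 g (140 to 260 g), low centre of mass. Ball-shaped bulb 64 mm across (centre 32 mm above the origin), straight neck 23 mm across from 62 to 122 mm above the origin, white stopper 27 mm across from 122 to 132 mm. Origin: the lowest point of the bulb; z runs up the neck. It starts upright in a cork ring, its lowest point about 23 mm above the bench.
- stand_a: a fixed cork ring 76 mm across, 30 mm high, with a 40 mm hole. Origin: centre of its underside. It carries the larger flask; the two cork rings may be in either place.
- stand_b: the other fixed cork ring of the same size; it carries the small flask. Origin: centre of its underside.
- mixer: the mixing head, a fixed white round housing 140 mm across at the foot, 90 mm at its flat top, 80 mm high. Origin: centre of its underside. The sprung ring cradle sits over its top on a coil spring.
- cradle_top (a point): centre of the upper face of the sprung ring cradle (ring 72 mm outside, 44 mm hole, 14 mm thick, its upper face 125 mm above the bench when up). The 64 mm bulb sits in the hole with its lowest point 9 mm below this upper face, and centres itself. The point moves down with the ring.
- cradle (a joint): how far the ring cradle is pressed down (m): 0 up, 0.015 at its bottom stop. The spring takes 5 N before it moves and 12.5 N at the bottom (500 N/m); it rises again when let go, and the flask's weight alone does not move it.
- console: the speed control box, fixed, grey, 120 mm (x) by 200 mm (y) by 30 mm high, an aluminium track 170 mm long and 40 mm wide along its y axis raised to 38 mm above the bench. Origin: centre of its underside.
- fader_top (a point): centre of the top face of the fader, a black grip with a white line across it, 28 mm (console x) by 20 mm (console y, along the track) by 40 mm high; its top is 78.5 mm above the bench. It slides along the console's y axis with about 1.5 N of friction and stays where it is left.
- fader (a joint): position of the fader along the track (m), 0 to 0.12, growing towards the console's +y. It starts at the low end, 0 to 0.03.
- pointer_tip (a point): tip of the small steel pointer on a rail beside the track, on the console's +x side, 26 mm from the track's centre line and 39 mm above the bench; it points at the track and marks the speed wanted. The pointer is 14 mm wide, 8 mm high and stiff; it is not to be moved. Its axes are the console's: the fader is right when the two have the same position along console y.
- pointer (a joint): position of the pointer along the same scale as the fader (m), 0.06 to 0.11: the value wanted of joint fader.
- small_flask: bystander: a smaller round stoppered flask of amber glass, bulb 48 mm across, 92 mm tall, upright in the other cork ring. Origin: lowest point of the bulb.
- conical: bystander: clear conical flask with a black bung, 64 mm across, 112 mm tall. Origin: centre of its underside.
- jar: bystander: white plastic jar 66 mm across, 70 mm tall. Origin: centre of its underside.
- reagent: bystander: amber reagent bottle with a black cap, 54 mm across, 120 mm tall. Origin: centre of its underside.
- tape: bystander: a roll of paper tape lying flat, 90 mm across, 24 mm high. Origin: centre of its underside.
- petri: bystander: closed clear dish 86 mm across, 16 mm high. Origin: centre of its underside.
- spatula: bystander: a thin steel laboratory spatula 195 mm long and 12 mm wide lying flat on the bench. Origin: its middle, on the bench.
Things that resemble listed ones, but are neither listed nor needed, are in the scene too. What is shaped like the flask but pink or yellow is not meant.

How it is judged:
By the outcome, as a careful person would: the job done as asked, in the order asked, and still so for the second after the job is handed in, while the arm keeps its last pose, push and grip.
It also fails if it takes over 64 s, if anything falls off the work surface, if the arm or the gripper's body presses on something with over 40 N, if the wrist force passes 120 N, or if a joint passes its speed limit or range.

## Working session

There is one attempt and no reset: what is moved stays moved. The work goes in short steps, Python scripts to look and compute and a shell command to move; the robot and the scene stay as the last step left them, time stands still between calls to the robot, and variables do not carry over. Pictures are saved under pics/ and viewed, at most 10 in all, crops included, and the job is handed in when it is done.

```bash
mkdir -p pics; ls
cat > h.py <<'E'
import numpy as np,cv2
from bench import readout,snapshot,camera_model,masks_of,arm
from scipy.spatial.transform import Rotation as Ro
def st(): return readout.read_state()
def cam(n,s=None):
    c=camera_model(n)
    K=np.array(c["camera_matrix"],float);d=np.array(c["distortion"],float)
    if n=="wrist":
        s=s or st();M=np.array(c["mount"],float)
        q=s["tcp_rot"];T=np.eye(4);T[:3,:3]=Ro.from_quat([q[1],q[2],q[3],q[0]]).as_matrix();T[:3,3]=s["tool_pos"]
        W=np.linalg.inv(T@M);return K,d,W[:3,:3],W[:3,3]
    return K,d,np.array(c["R"],float),np.array(c["t"],float)
def atz(C,p,z):
    K,d,R,t=C
    u=cv2.undistortPoints(np.array(p,float).reshape(-1,1,2),K,d).reshape(-1,2)
    o=-R.T@t;D=np.c_[u,np.ones(len(u))]@R
    return o+D*((z-o[2])/D[:,2])[:,None]
def proj(C,X):
    K,d,R,t=C
    return cv2.projectPoints(np.array(X,float).reshape(-1,1,3),cv2.Rodrigues(R)[0],t,K,d)[0].reshape(-1,2)
def save(n,im): cv2.imwrite(f"pics/{n}.png",im[:,:,::-1])
E
python3 - <<'E'
from h import *
print(arm.tcp_to_tips, st()["tcp_rot"])
Z=dict(flask=55,mixer=80,cradle_top=118,console=30,fader_top=60,pointer_tip=39,small_flask=45,conical=50,jar=70,reagent=100,tape=24,petri=16,spatula=0,stand_a=30)
for n in("top","scene"):
    im=snapshot(n);save(n,im);C=cam(n);print(n,"cam at",-C[2].T@C[3])
    for q in Z:
        for r in masks_of(n,q)[:3]:
            if r["score"]>.2: print(q,round(r["score"],2),np.round(r["point"]),r["mask"].sum(),atz(C,r["point"],Z[q])[0].round())
E
```

```text
pics
97.19999999999999 [-2.58050797e-04  1.28552532e-01  9.91702089e-01 -1.07045984e-03]
top cam at [ 336.30393035  -16.7392646  1222.82752503]
flask 0.96 [388. 301.] 561 [ 315. -150.   55.]
flask 0.76 [392. 254.] 614 [ 423. -162.   55.]
flask 0.7 [461. 242.] 627 [ 450. -324.   55.]
mixer 0.62 [346. 191.] 2547 [569. -55.  80.]
mixer 0.52 [437. 295.] 1081 [ 328. -258.   80.]
cradle_top 0.81 [342. 185.] 493 [575. -45. 118.]
console 0.66 [208. 224.] 4110 [498. 278.  30.]
console 0.52 [346. 190.] 2515 [582. -56.  30.]
fader_top 0.63 [215. 226.] 102 [489. 255.  60.]
fader_top 0.25 [459. 192.] 490 [ 568. -325.   60.]
small_flask 0.81 [469. 189.] 345 [ 579. -354.   45.]
small_flask 0.57 [201. 208.] 39 [535. 293.  45.]
conical 0.94 [314. 268.] 564 [391.  21.  50.]
jar 0.92 [228. 136.] 646 [708. 228.  70.]
reagent 0.95 [424. 132.] 550 [ 705. -240.  100.]
tape 0.72 [386. 100.] 477 [ 817. -161.   24.]
petri 0.69 [437. 298.] 1049 [ 322. -271.   16.]
spatula 0.64 [199. 297.] 184 [324. 303.   0.]
spatula 0.4 [345. 187.] 2605 [595. -55.   0.]
stand_a 0.76 [460. 194.] 492 [ 571. -336.   30.]
stand_a
[... 343 characters left out ...]
59 [437. 238.] 3244 [504. 285.  30.]
console 0.44 [428. 222.] 157 [458. 252.  30.]
fader_top 0.42 [427. 223.] 147 [489. 249.  60.]
small_flask 0.51 [203. 185.] 327 [ 567. -372.   45.]
small_flask 0.46 [291. 162.] 542 [ 384. -179.   45.]
conical 0.67 [352. 181.] 501 [399.  17.  50.]
jar 0.59 [351. 181.] 478 [421.  20.  70.]
jar 0.56 [396. 299.] 952 [743. 228.  70.]
reagent 0.87 [214. 233.] 770 [ 746. -218.  100.]
tape 0.78 [237. 268.] 636 [ 770. -153.   24.]
petri 0.58 [273. 147.] 428 [ 304. -278.   16.]
spatula 0.45 [458. 202.] 41 [320. 319.   0.]
stand_a 0.65 [291. 180.] 291 [ 440. -156.   30.]
stand_a 0.62 [210. 203.] 437 [ 608. -328.   30.]
stand_a 0.44 [204. 187.] 317 [ 559. -377.   30.]
```

View pics/top.png

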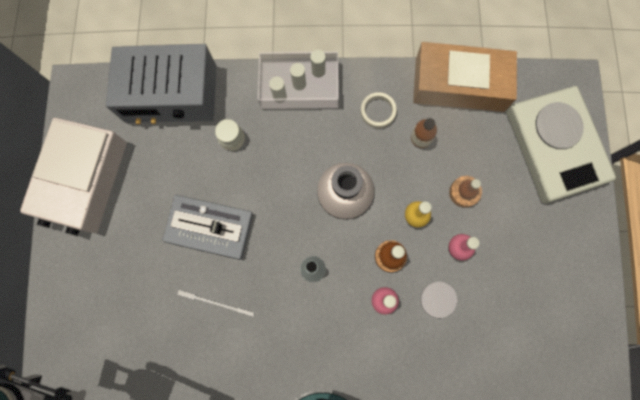

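View pics/scene.png

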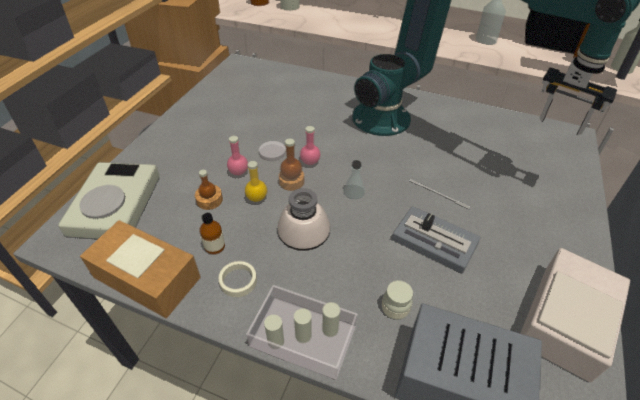

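The top view shows the larger amber flask in its ring at about (391,255) and the small one at (468,190). The mixer is at (346,190). The console is at (208,225), with the fader at (218,228) and the pointer at (203,209). The amber bottle at (425,132) is the reagent. Next I move above the console.

```bash
python3 -m pendant '[[0,0,0,-0.077,-0.035,0,0],[0,0,0,-0.077,-0.035,0,0],[0,0,0,-0.077,-0.035,0,0],[0,0,0,-0.077,-0.035,0,0],[0,0,0,-0.077,-0.035,0,0],[0,0,0,-0.077,-0.035,0,0],[0,0,0,-0.077,-0.035,0,0],[0,0,0,-0.077,-0.035,0,0],[0,0,0,-0.077,-0.035,0,0],[0,0,0,-0.077,-0.035,0,0],[0,0,0,0,0,0,0],[0,0,0,0,0,0,0]]'
python3 - <<'E'
from h import *
s=st();im=snapshot("wrist");save("w1",im);C=cam("wrist",s);print(s["tool_pos"],-C[2].T@C[3])
Z=dict(console=30,fader_top=78.5,pointer_tip=39)
for q in Z:
    for r in masks_of("wrist",q)[:3]:
        m=r["mask"];c,_=cv2.findContours(m.astype(np.uint8),0,2);c=max(c,key=cv2.contourArea)
        b=cv2.boxPoints(cv2.minAreaRect(c));print(q,round(r["score"],2),np.round(r["point"]),m.sum(),b.round().tolist(),atz(C,b,Z[q]).round(1).tolist())
E
```

```text
t: 2.7
tool_pos: [468.3, 263.9, 302.4]
tcp_rot: [-0.001, 0.13, 0.992, 0.0]
ft_force: [-1.0, 0.5, 0.2]
finger_gap: 1.003
finger_force: 0.0
[468.28108571 263.90573837 302.42730934] [397.66667016 282.44007338 384.87409259]
console 0.59 [336. 198.] 16600 [[252.0, 154.0], [427.0, 147.0], [431.0, 249.0], [256.0, 255.0]] [[412.1, 198.4, 30.0], [455.2, 390.0, 30.0], [577.5, 373.4, 30.0], [531.3, 164.7, 30.0]]
fader_top 0.61 [313. 212.] 617 [[304.0, 197.0], [323.0, 197.0], [323.0, 230.0], [304.0, 230.0]] [[464.8, 247.0, 78.5], [469.8, 265.5, 78.5], [503.8, 256.5, 78.5], [498.8, 237.5, 78.5]]
fader_top 0.41 [354. 236.] 172 [[351.0, 227.0], [362.0, 227.0], [362.0, 243.0], [351.0, 243.0]] [[508.1, 285.4, 78.5], [511.0, 296.4, 78.5], [528.2, 292.4, 78.5], [525.3, 281.3, 78.5]]
pointer_tip 0.75 [349. 365.] 1751 [[322.0, 344.0], [370.0, 344.0], [370.0, 382.0], [322.0, 382.0]] [[668.5, 212.1, 39.0], [684.4, 272.3, 39.0], [743.0, 259.2, 39.0], [726.4, 196.8, 39.0]]
pointer_tip 0.61 [357. 234.] 152 [[351.0, 228.0], [361.0, 228.0], [361.0, 243.0], [351.0, 243.0]] [[523.5, 285.5, 39.0], [526.5, 296.8, 39.0], [544.8, 292.5, 39.0], [541.7, 281.1, 39.0]]
```

View pics/w1.png

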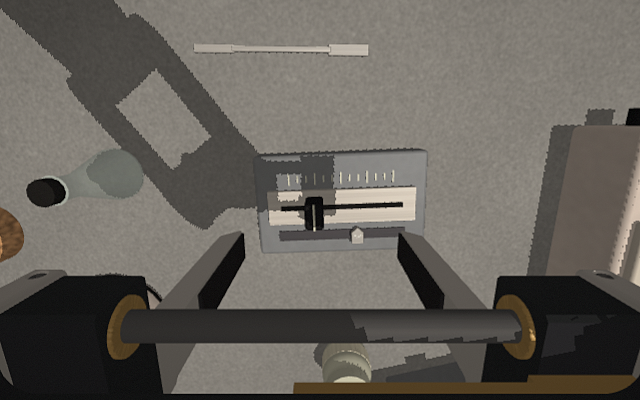

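The console fills about (256–430, 150–252). The fader is at (314,213) and the pointer tip near (357,227). I'll zoom in for yaw and exact features.

Run:
```python
from h import *
im=cv2.imread("pics/w1.png");c=im[140:265,245:440];cv2.imwrite("pics/w1c.png",cv2.resize(c,None,fx=4,fy=4,interpolation=cv2.INTER_CUBIC))
```

```text
(no output)
```

View pics/w1c.png

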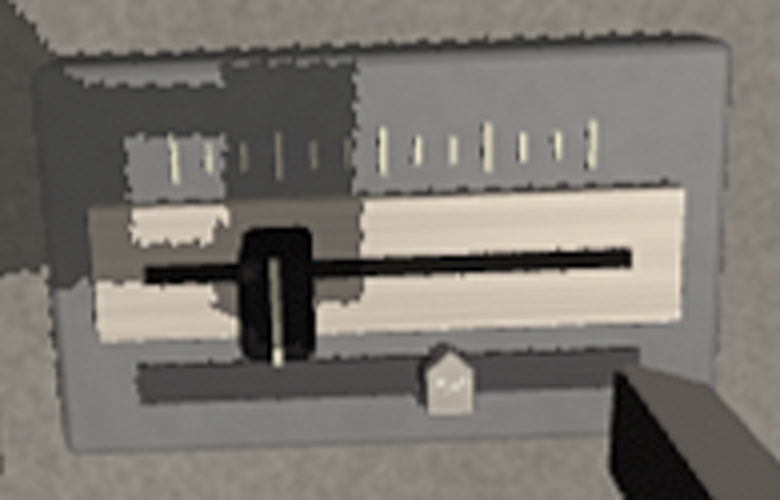

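```bash
cat >> h.py <<'E'
def tool(s,v): # world vector mm -> tool units
    q=s["tcp_rot"];return Ro.from_quat([q[1],q[2],q[3],q[0]]).inv().apply(v)/500
E
python3 - <<'E'
from h import *
s=st();C=cam("wrist",s);f=lambda x,y:[245+x/4-.375,140+y/4-.375]
a=atz(C,[f(145,275),f(632,258)],38);t=atz(C,[f(90,208),f(684,188),f(100,340),f(680,320)],38);F=atz(C,[f(273,256),f(278,364)],78.5);P=atz(C,[f(447,347)],41)[0]
ticks=atz(C,[f(174,160),f(592,145)],30)
print(a,t,F,P)
for u in(a[1]-a[0],t[1]-t[0],t[3]-t[2],ticks[1]-ticks[0]):print(np.linalg.norm(u),np.degrees(np.arctan2(u[1],u[0])))
u=F[1]-F[0];print("line",np.linalg.norm(u),np.degrees(np.arctan2(u[1],u[0])))
u=a[1]-a[0];u=u/np.linalg.norm(u);c=F.mean(0);print("fader",c,"dist",(P-c)@u)
x=np.array([u[1],-u[0],0]);print("ptr off centreline",(P-a.mean(0))@x,"fader off",(c-a.mean(0))@x, "slot mid->fader",(c-a.mean(0))@u,(P-a.mean(0))@u)
q=s["tcp_rot"];y=Ro.from_quat([q[1],q[2],q[3],q[0]]).apply([0,1,0]);print("tool y deg",np.degrees(np.arctan2(y[1],y[0])))
print(tool(s,[c[0]-s["tool_pos"][0],c[1]-s["tool_pos"][1],0]))
E
```

```text
[[479.14785188 214.41195264  38.        ]
 [509.66652044 351.36147859  38.        ]] [[456.19256235 204.89568406  38.        ]
 [493.17840496 369.48192636  38.        ]
 [494.77500397 196.05716228  38.        ]
 [531.60667908 361.37382072  38.        ]] [[472.87797023 255.36272924  78.5       ]
 [501.25117535 249.10255036  78.5       ]] [521.45070337 293.73506984  41.        ]
140.30880867021727 77.43713305502821
168.69079318857231 77.33487983761032
169.36992014318466 77.43993914802952
120.31340538793515 77.44469953766972
line 29.05561233533807 -12.442226391131161
fader [487.06457279 252.2326398   78.5       ] dist 47.98812779908094
ptr off centreline 24.03640631973939 fader off -0.4992262539703359 slot mid->fader -31.517250965027163 16.470876834053776
tool y deg 75.34170353420954
[-4.55837310e-02 -1.53640103e-02 -9.25289840e-06]
```

```bash
python3 -m pendant '[[0,0,0,-0.0456,-0.0154,0,0],[0,0,-0.35,0,0,0,0],[0,0,0,0,0,0.08,0],[0,0,0,0,0,0.08,0],[0,0,0,0,0,0.08,0],[0,0,0,0,0,0.05,0],[0,0,0,0,0,0.029,0],[0,0,0,0,0,0,0.3],[0,0,0,0,0,0,0.75],[0,0,0,0,0,0,0.8],[0,0,0,0,0,0,0.85],[0,0,0,0,0,0,0.85]]' 8
python3 -m pendant '[[0,0,0,0,0,0,0.9],[0,0,0,0,0,0,0.9],[0,0,0,0,0,0,0.9]]' 8
```

```text
t: 4.1
tool_pos: [488.6, 251.4, 144.6]
tcp_rot: [0.001, 0.11, 0.994, 0.001]
ft_force: [0.2, -0.1, 0.7]
finger_gap: 0.608
finger_force: 0.0
t: 4.4
tool_pos: [488.0, 251.2, 143.2]
tcp_rot: [0.0, 0.11, 0.994, 0.0]
ft_force: [-0.1, -0.4, -0.2]
finger_gap: 0.355
finger_force: 0.0
```

```bash
python3 -m pendant '[[0,0,0,0,0,0,0.9],[0,0,0,0,0,0,0.9],[0,0,0,0,0,0,0.9],[0,0,0,0,0,0,0.9]]' 8
python3 - <<'E'
from h import *
s=st();print(s["tool_pos"],s["finger_gap"],s["finger_force"])
print(tool(s,[0,0,-100]))
E
```

```text
t: 4.8
tool_pos: [488.0, 251.2, 143.1]
tcp_rot: [-0.0, 0.11, 0.994, -0.0]
ft_force: [-0.1, -0.4, 0.1]
finger_gap: 0.213
finger_force: 8.0
[487.9561106  251.16577949 143.11621545] 0.21317654227123736 7.999949902296066
[-2.09975080e-05  1.42591747e-05  1.99999998e-01]
```

```bash
python3 -m pendant '[[0,0,0,0,0.01,0,0.9],[0,0,0,0,0.016,0,0.9],[0,0,0,0,0.02,0,0.9],[0,0,0,0,0.02,0,0.9],[0,0,0,0,0.016,0,0.9],[0,0,0,0,0.01,0,0.9],[0,0,0,0,0.004,0,0.9],[0,0,0,0,0,0,0.9],[0,0,0,0,0,0,0.9],[0,0,0,0,0,0,0.9]]' 8
python3 -m pendant '[[0,0,0,0,0,0,0.5],[0,0,0,0,0,0,0.2],[0,0,0,0,0,0,0],[0,0,0,0,0,-0.04,0],[0,0,0,0.02,0,-0.08,0],[0,0,0,0.02,0,-0.08,0],[0,0,0,0.02,0,-0.03,0],[0,0,0,0,0,0,0],[0,0,0,0,0,0,0]]'
python3 - <<'E'
from h import *
s=st();im=snapshot("wrist");save("w2",im);C=cam("wrist",s)
p=proj(C,[[498,298,60]])[0].astype(int);print(s["tool_pos"],p)
x,y=np.clip(p-[80,60],0,None);print(x,y);save("w2c",cv2.resize(im[y:y+120,x:x+160],None,fx=5,fy=5,interpolation=2))
E
```

```text
t: 5.8
tool_pos: [498.6, 298.3, 143.1]
tcp_rot: [0.0, 0.11, 0.994, 0.001]
ft_force: [0.3, 1.5, -1.9]
finger_gap: 0.213
finger_force: 8.0
t: 6.7
tool_pos: [468.8, 304.4, 256.7]
tcp_rot: [-0.001, 0.11, 0.994, -0.001]
ft_force: [-0.6, -0.6, -1.1]
finger_gap: 0.94
finger_force: 0.0
[468.75503014 304.39326585 256.70440573] [321 233]
241 173
```

View pics/w2c.png

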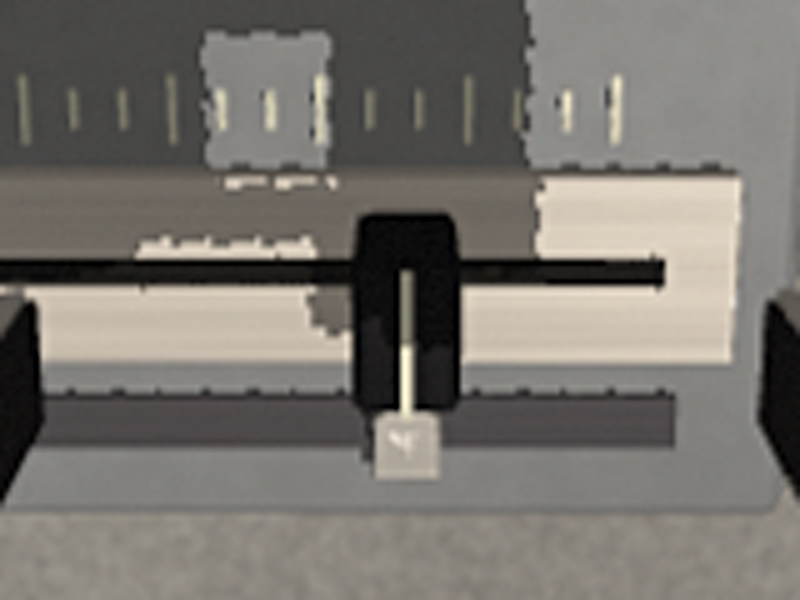

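The fader line at crop x≈406 matches the pointer body's centre at ≈407. I'll check the parallax and plan the flask approach.

Run:
```python
from h import *
s=st();C=cam("wrist",s);f=lambda x,y:[241+x/5-.4,173+y/5-.4]
F=atz(C,[f(406,270),f(406,408)],78.5).mean(0)
u=atz(C,[f(0,271),f(664,272)],38);u=u[1]-u[0];u/=np.linalg.norm(u);print(np.degrees(np.arctan2(u[1],u[0])))
P=atz(C,[f(374,446),f(439,446),f(376,478),f(438,478)],43);print(F,P,(P.mean(0)-F)@u,(P[1]-P[0])@u)
tk=atz(C,[f(617,108),f(24,108)],30);print((tk[0]-tk[1])@u, (tk[0]-F)@u,(tk[0]-P.mean(0))@u)
# flask from top and scene: triangulate mask bits
for n in("top","scene"):
    C=cam(n);snapshot(n)
    for r in masks_of(n,"flask"):
        if r["score"]>.3:
            ys,xs=np.nonzero(r["mask"]);print(n,round(r["score"],2),r["point"],xs.min(),xs.max(),ys.min(),ys.max())
    print(proj(C,[[415,-160,23],[415,-160,55],[415,-160,155],[575,-50,125]]).round(1).tolist())
```

```text
77.32104105670896
[497.04058059 297.90715685  78.5       ] [[531.90430529 283.38705786  43.        ]
 [534.80739402 296.4117305   43.        ]
 [538.99105618 282.18820678  43.        ]
 [541.77480996 294.68185376  43.        ]] 0.21512062798971124 13.344261735095541
120.04044060151514 42.64476359194905 42.42964296395934
top 0.96 [385.3, 302.3] 372 397 287 313
top 0.96 [464.4, 243.1] 449 478 234 260
top 0.82 [392.2, 256.2] 379 406 242 268
top 0.71 [350.9, 172.2] 331 362 165 196
top 0.71 [437.0, 296.9] 421 455 282 317
top 0.63 [418.0, 212.1] 405 430 200 226
top 0.45 [226.7, 135.3] 216 243 120 150
[[389.8, 258.6], [391.4, 257.7], [397.1, 254.5], [344.3, 184.3]]
scene 0.91 [237.0, 163.0] 227 247 136 174
scene 0.75 [309.1, 152.0] 301 320 126 164
scene 0.64 [291.1, 159.9] 281 302 137 178
[[292.9, 175.8], [292.6, 167.7], [291.4, 140.5], [306.4, 196.8]]
```

Fader is within about 0.3 mm of the pointer. Now to the flask.

```bash
python3 -m pendant '[[0,0,0,0,-0.02,-0.07,0],[0,0,0,0,-0.08,-0.04,0],[0,0,0,0,-0.093,0,0],[0,0,0,0,-0.093,0,0],[0,0,0,0,-0.093,0,0],[0,0,0,0,-0.093,0,0],[0,0,0,0,-0.093,0,0],[0,0,0,0,-0.093,0,0],[0,0,0,0,-0.093,0,0],[0,0,0,0,-0.093,0,0],[0,0,0,0,-0.09,0,0],[0,0,0,0,0,0,0]]'
python3 -m pendant '[[0,0,0,0,0,0,0],[0,0,0,0,0,0,0]]'
python3 - <<'E'
from h import *
s=st();im=snapshot("wrist");save("w3",im);C=cam("wrist",s);print(s["tool_pos"],s["joint_positions"])
for r in masks_of("wrist","flask"):
    ys,xs=np.nonzero(r["mask"]);print(round(r["score"],2),r["point"],xs.min(),xs.max(),ys.min(),ys.max())
print(proj(C,[[420,-161,23],[420,-161,85],[420,-161,155]]).round(1).tolist())
E
```

```text
t: 8.15
tool_pos: [365.3, -155.5, 312.1]
tcp_rot: [-0.001, 0.115, 0.993, -0.001]
ft_force: [0.1, 0.5, 0.2]
finger_gap: 1.0
finger_force: 0.0
t: 8.35
tool_pos: [367.0, -150.3, 312.7]
tcp_rot: [-0.0, 0.11, 0.994, 0.001]
ft_force: [0.2, -0.2, 0.0]
finger_gap: 1.0
finger_force: 0.0
[ 367.01388757 -150.2567386   312.72923154] [-5.32251417e-01 -2.62923516e-01  1.67415011e+00  7.15477520e-04
  1.73138654e+00 -1.88279762e+00]
0.88 [179.7, 263.3] 150 204 248 308
0.66 [281.1, 307.9] 264 310 287 378
0.61 [319.5, 246.1] 294 346 212 292
0.6 [315.2, 144.4] 287 342 115 171
[[321.7, 225.7], [321.9, 244.6], [322.2, 276.2]]
```

View pics/w3.png

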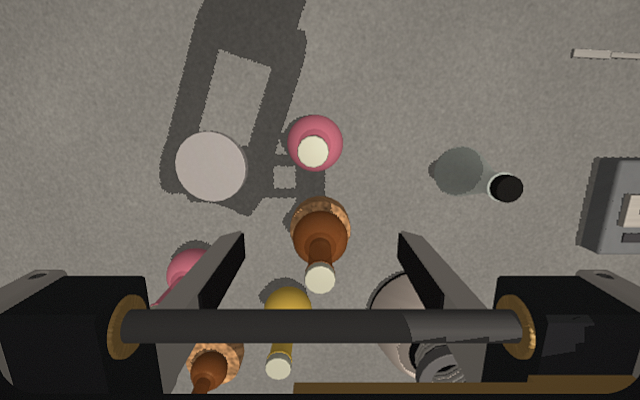

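The stopper's top is centred at about (320,277), the bulb at (321,238), and the pink flask at (315,145) is separate. I compute the shift.

Run:
```python
from h import *
s=st();C=cam("wrist",s)
im=cv2.imread("pics/w3.png");m=(im.min(2)>150).astype(np.uint8);n,l,S,c=cv2.connectedComponentsWithStats(m)
i=[k for k in range(1,n) if abs(c[k][0]-320)<8 and abs(c[k][1]-277)<10];print([(c[k],S[k]) for k in i])
X=atz(C,[[320,277]],153)[0];print(X,atz(C,[[304.5,277],[335.5,277]],155))
print(tool(s,[X[0]-s["tool_pos"][0],X[1]-s["tool_pos"][1],123+78-s["tool_pos"][2]]))
for n_,p in(("top",[398,252]),):print(atz(cam(n_),[p],153))
```

```text
[(array([319.72435897, 279.71153846]), array([305, 266,  30,  28, 624], dtype=int32))]
[ 421.77844289 -162.77052332  153.        ] [[ 417.89425512 -175.3722798   155.        ]
 [ 423.58362962 -149.69732257  155.        ]]
[-0.11221764 -0.00188388  0.2239704 ]
[[ 420.48264942 -162.43635488  153.        ]]
```

```bash
python3 -m pendant '[[0,0,0,-0.056,-0.001,0,0],[0,0,0,-0.056,-0.001,0,0],[0,0,0,0,0,0,0],[0,0,0,0,0,0.07,0],[0,0,0,0,0,0.07,0],[0,0,0,0,0,0.05,0],[0,0,0,0,0,0.036,0],[0,0,0,0,0,0,0],[0,0,0,0,0,0,0.7],[0,0,0,0,0,0,0.9],[0,0,0,0,0,0,0.9],[0,0,0,0,0,0,0.9]]' 6
python3 -m pendant '[[0,0,0,0,0,0,0.95],[0,0,0,0,0,0,0.95],[0,0,0,0,0,0,0.95],[0,0,0,0,0,0,0.95],[0,0,0,0,0,0,0.95]]' 6
```

```text
t: 9.65
tool_pos: [421.7, -164.4, 201.3]
tcp_rot: [0.001, 0.11, 0.994, -0.0]
ft_force: [0.5, 0.3, 0.6]
finger_gap: 0.697
finger_force: 0.0
t: 10.15
tool_pos: [421.2, -164.2, 200.1]
tcp_rot: [-0.0, 0.11, 0.994, 0.0]
ft_force: [0.7, -0.1, -0.5]
finger_gap: 0.281
finger_force: 6.0
```

```bash
python3 -m pendant '[[0,0,0,0,0,0,0.95],[0,0,0,0,0,0,0.95],[0,0,0,0,0,0,0.95]]' 15
python3 - <<'E'
from h import *
s=st();print(s["finger_gap"],s["finger_force"]);im=snapshot("wrist");save("w4",im)
E
```

```text
t: 10.45
tool_pos: [421.2, -164.2, 200.1]
tcp_rot: [-0.0, 0.11, 0.994, 0.0]
ft_force: [0.0, 0.5, 0.3]
finger_gap: 0.281
finger_force: 15.0
0.28051700835142324 14.999919980764389
```

View pics/w4.png

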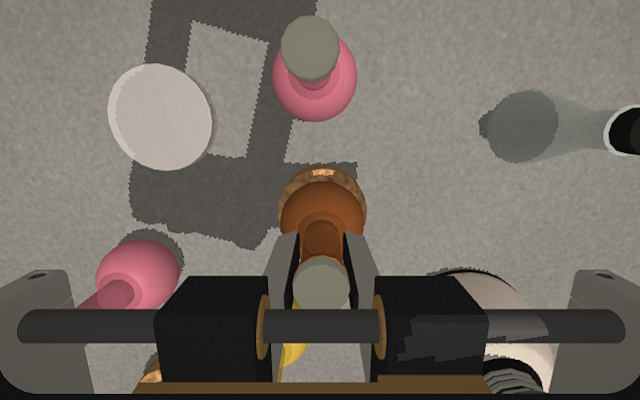

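The flask stands upright. The gap of 0.281 (26.4 mm) means the 27 mm stopper is being pinched by the upper fingers, above the pads. I'll open, rise 27 mm so the pads sit squarely on the stopper, and re-grip.

```bash
python3 -m pendant '[[0,0,0,0,0,0,0.5],[0,0,0,0,0,0,0.5],[0,0,0,0,0.002,-0.027,0.5],[0,0,0,0,0,-0.027,0.5],[0,0,0,0,0,0,0.5],[0,0,0,0,0,0,0.9],[0,0,0,0,0,0,0.95],[0,0,0,0,0,0,0.95],[0,0,0,0,0,0,0.95],[0,0,0,0,0,0,0.95],[0,0,0,0,0,0,0.95]]' 15
python3 -m pendant '[[0,0,0,0,0,0,0.95],[0,0,0,0,0,0,0.95],[0,0,0,0,0,0,0.95]]' 40
```

```text
t: 11.6
tool_pos: [421.3, -163.2, 226.7]
tcp_rot: [-0.0, 0.11, 0.994, 0.0]
ft_force: [0.1, 0.4, -1.0]
finger_gap: 0.279
finger_force: 15.0
t: 11.9
tool_pos: [421.3, -163.2, 226.9]
tcp_rot: [-0.0, 0.11, 0.994, 0.0]
ft_force: [0.6, 0.5, -1.8]
finger_gap: 0.271
finger_force: 40.0
```

```bash
python3 -m pendant '[[0,0,0,0,0,-0.02,0.95],[0,0,0,0,0,-0.04,0.95],[0,0,0,0,0,-0.05,0.95],[0,0,0,0,0,-0.06,0.95],[0,0,0,0,0,-0.06,0.95],[0,0,0,0,0,-0.03,0.95],[0,0,0,0,0,0,0.95],[0,0,0,0,0,0,0.95]]' 40
python3 - <<'E'
from h import *
print(st()["finger_gap"])
im=snapshot("top");C=cam("top");g=im
r=masks_of("top","cradle_top")[0];m=r["mask"].astype(np.uint8);c=max(cv2.findContours(m,0,1)[0],key=cv2.contourArea)
(x,y),R=cv2.minEnclosingCircle(c);e=cv2.fitEllipse(c);print(r["score"],r["point"],(x,y),R,e,atz(C,[[x,y],e[0]],118))
r=masks_of("top","mixer")[0];c=max(cv2.findContours(r["mask"].astype(np.uint8),0,1)[0],key=cv2.contourArea);print("mixer",r["score"],cv2.fitEllipse(c),cv2.boundingRect(c))
X=atz(C,[[347,182]],125)[0];print(X)
for z,rad in((125,36),(125,22),(0,70)):
  a=np.linspace(0,6.28,60);p=proj(C,np.c_[X[0]+rad*np.cos(a),X[1]+rad*np.sin(a),0*a+z]);print(z,rad,p.min(0),p.max(0))
k=im[140:230,300:420];save("topc",cv2.resize(k,None,fx=6,fy=6,interpolation=2))
E
```

```text
t: 12.7
tool_pos: [421.3, -163.2, 356.3]
tcp_rot: [-0.0, 0.11, 0.994, 0.0]
ft_force: [-0.5, -1.1, -1.9]
finger_gap: 0.275
finger_force: 40.0
0.2752166437231037
0.87 [344.9, 174.9] (346.3221435546875, 180.013427734375) 16.460039138793945 ((346.38494873046875, 180.5496826171875), (30.358278274536133, 32.28797912597656), 91.7074203491211) [[586.44546265 -54.86663899 118.        ]
 [585.2006677  -54.99489924 118.        ]]
mixer 0.56 ((345.32379150390625, 190.60890197753906), (55.316158294677734, 56.043006896972656), 71.68428039550781) (317, 163, 57, 56)
[580.27599321 -56.09737553 125.        ]
125 36 [330.99153676 166.46038849] [363.0225152  197.71423329]
125 22 [337.21640696 172.4801179 ] [356.79087897 191.58052574]
0 70 [317.27237676 165.65296966] [373.41594766 220.66712199]
```

View pics/topc.png

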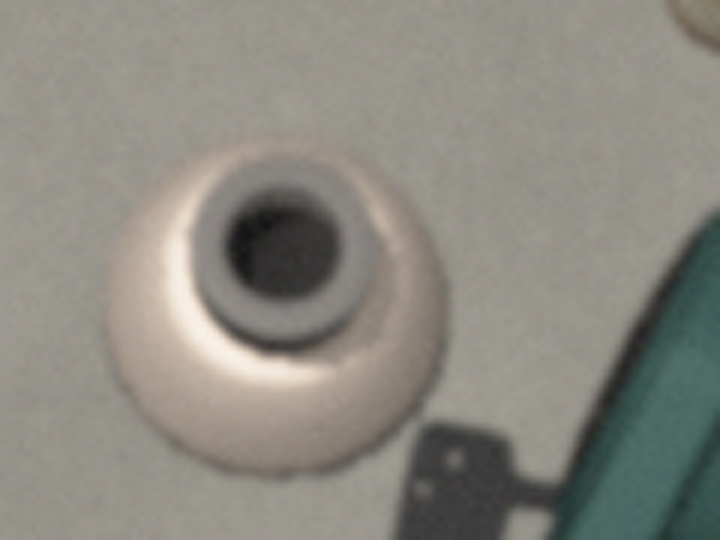

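The ring cradle's upper face is centred at about (346.9,180.1) in the top picture, hole included. That is world ≈ (584.5,−56), and the base outline agrees.

```bash
python3 -m pendant '[[0,0,0,-0.015,0.015,0,0.95],[0,0,0,-0.034,0.035,0,0.95],[0,0,0,-0.034,0.035,0,0.95],[0,0,0,-0.034,0.035,0,0.95],[0,0,0,-0.034,0.035,0,0.95],[0,0,0,-0.034,0.035,0,0.95],[0,0,0,-0.034,0.035,0,0.95],[0,0,0,-0.034,0.035,0,0.95],[0,0,0,-0.018,0.021,0,0.95],[0,0,0,0,0,0,0.95],[0,0,0,0,0,0,0.95],[0,0,0,0,0,0,0.95]]' 40
python3 - <<'E'
from h import *
C=cam("top");X=atz(C,[[346.9,180.1]],125)[0];s=st();print(X,s["tool_pos"],tool(s,[X[0]-s["tool_pos"][0],X[1]-s["tool_pos"][1],0]))
im=snapshot("scene");C=cam("scene")
p=proj(C,[[*X[:2],125],[s["tool_pos"][0],s["tool_pos"][1],152+32],[*s["tool_pos"][:2],152]]);print(p)
save("s5",cv2.resize(im[110:270,220:400],None,fx=4,fy=3.75 if 0 else 4,interpolation=2)[:600])
E
```

```text
t: 14.05
tool_pos: [583.9, -56.4, 357.3]
tcp_rot: [-0.0, 0.111, 0.994, -0.0]
ft_force: [0.5, -0.2, -0.4]
finger_gap: 0.274
finger_force: 40.0
[584.65428995 -55.92228843 125.        ] [583.86801667 -56.4264037  357.31855293] [-1.31208467e-03  1.32961082e-03 -6.19481150e-07]
[[302.68337666 198.73808826]
 [302.18541025 181.14148906]
 [302.42375032 190.71557588]]
```

View pics/s5.png

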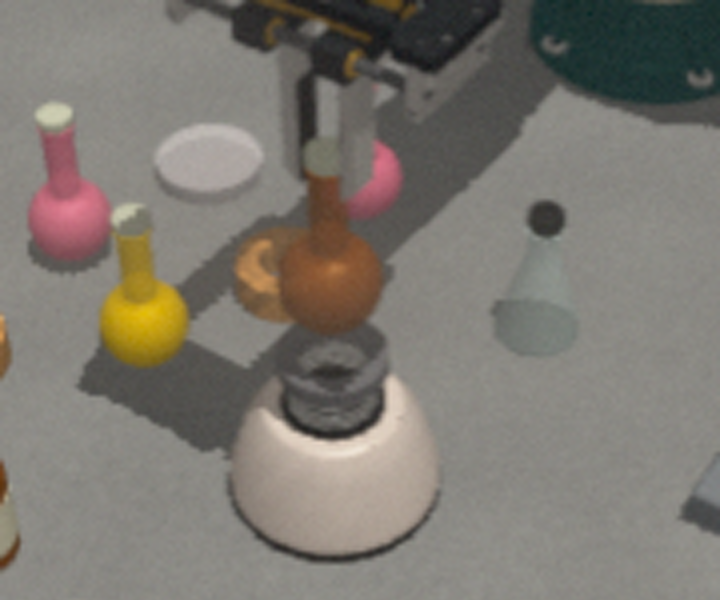

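The scene view shows the bulb (crop 331,280) hanging upright and directly above the ring (333,343). Lowering.

```bash
python3 -m pendant '[[0,0,0,-0.0013,0.0013,0.02,0.95],[0,0,0,0,0,0.025,0.95],[0,0,0,0,0,0.015,0.95],[0,0,0,0,0,0.008,0.95],[0,0,0,0,0,0.004,0.95],[0,0,0,0,0,0.004,0.95],[0,0,0,0,0,0,0.95],[0,0,0,0,0,0,0.95]]' 45
python3 -m pendant '[[0,0,0,0,0,0.006,0.95],[0,0,0,0,0,0.006,0.95],[0,0,0,0,0,0.006,0.95],[0,0,0,0,0,0,0.95],[0,0,0,0,0,0,0.95],[0,0,0,0,0,0,0.95]]' 45
```

```text
t: 14.9
tool_pos: [585.4, -55.6, 320.4]
tcp_rot: [0.001, 0.11, 0.994, -0.0]
ft_force: [-1.2, -1.2, 2.7]
finger_gap: 0.277
finger_force: 45.0
t: 15.5
tool_pos: [585.5, -55.6, 311.7]
tcp_rot: [0.001, 0.11, 0.994, -0.0]
ft_force: [-1.8, -0.9, 8.3]
finger_gap: 0.271
finger_force: 45.0
```

```bash
python3 -m pendant '[[0,0,0,0,0,0.006,0.95],[0,0,0,0,0,0.004,0.95],[0,0,0,0,0,0,0.95],[0,0,0,0,0,0,0.95],[0,0,0,0,0,0,0.95]]' 55
python3 -m pendant '[[0,0,0,0,0,0.004,0.95],[0,0,0,0,0,0.002,0.95],[0,0,0,0,0,0,0.95],[0,0,0,0,0,0,0.95],[0,0,0,0,0,0,0.95]]' 55
```

```text
t: 16.0
tool_pos: [585.6, -55.7, 307.5]
tcp_rot: [0.002, 0.11, 0.994, -0.0]
ft_force: [-1.4, -1.2, 9.9]
finger_gap: 0.272
finger_force: 55.0
t: 16.5
tool_pos: [585.7, -55.8, 305.3]
tcp_rot: [0.003, 0.11, 0.994, -0.0]
ft_force: [-2.5, -0.1, 10.1]
finger_gap: 0.27
finger_force: 55.0
```

```bash
python3 -m pendant '[[0,0,0,0,0,0.004,0.95],[0,0,0,0,0,0,0.95],[0,0,0,0,0,0,0.95],[0,0,0,0,0,0,0.95]]' 55
python3 -m pendant '[[0,0,0,0,0,0.004,0.95],[0,0,0,0,0,0,0.95],[0,0,0,0,0,0,0.95],[0,0,0,0,0,0,0.95]]' 55
```

```text
t: 16.9
tool_pos: [586.0, -55.9, 305.1]
tcp_rot: [0.004, 0.11, 0.994, -0.001]
ft_force: [-2.1, -1.2, 14.5]
finger_gap: 0.27
finger_force: 55.0
t: 17.3
tool_pos: [586.3, -56.1, 304.9]
tcp_rot: [0.006, 0.111, 0.994, -0.001]
ft_force: [-3.6, -1.2, 19.5]
finger_gap: 0.271
finger_force: 55.0
```

The travel has stalled at z≈305 while the force climbed to 19.5 N, so it is on the bottom stop. One check look.

```bash
python3 -m pendant '[[0,0,0,0,0,0,0.95],[0,0,0,0,0,0,0.95],[0,0,0,0,0,0,0.95],[0,0,0,0,0,0,0.95],[0,0,0,0,0,0,0.95]]' 55
python3 - <<'E'
from h import *
im=snapshot("scene");save("s6",cv2.resize(im[120:270,200:400],None,fx=4,fy=4,interpolation=2))
E
```

```text
t: 17.8
tool_pos: [586.3, -56.0, 304.9]
tcp_rot: [0.006, 0.11, 0.994, -0.001]
ft_force: [-2.5, -1.5, 19.7]
finger_gap: 0.271
finger_force: 55.0
```

View pics/s6.png

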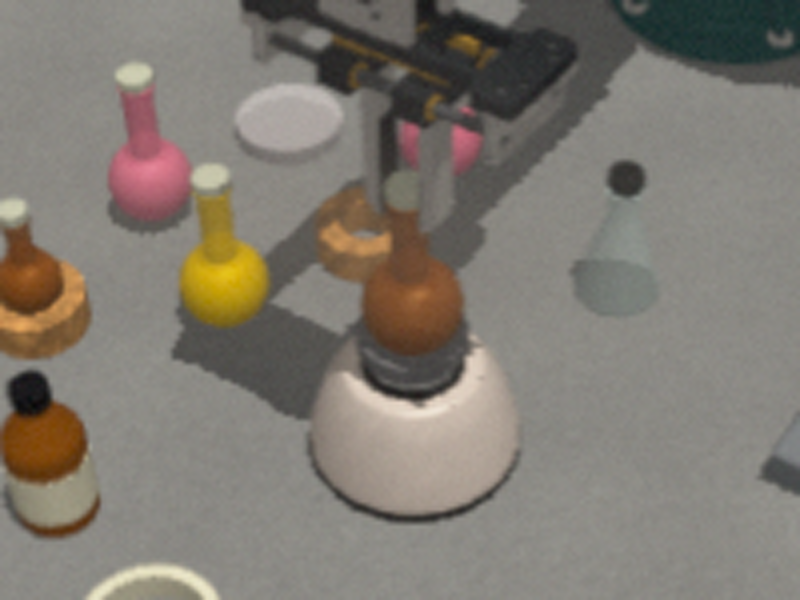

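The flask sits upright in the ring (crop 412,300) with the ring pressed down. It is still gripped at the stopper, and the neighbours are undisturbed.

```bash
python3 -c "from bench import hand_in;print(hand_in())"
```

```text
the job is handed in; nothing more can be done
None
```

The job is handed in: the fader stands level with the pointer (about 0.2 mm by the wrist camera), and the larger amber flask is upright in the cradle, gripped by its stopper and held on the bottom stop with about 20 N at 17.8 s.

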